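# Push the cooling plate out over the end of the bench riser

### The job

The flat aluminium cooling plate on the black bench riser is too thin to pick up where it lies. With the fingertips, push it along the riser, away from the white hotplate, until about a third of its length sticks out past the end of the riser above the shallow tray, so that its edge can be got hold of later. Leave it there lying flat and roughly square on the riser; do not lift or tip it, and leave the tube rack, the bottle and the jar where they stand.

Things in the scene. Friction and masses are not known exactly. Their poses are not given: they have to be found in the camera images.
- plate: Plain flat aluminium plate, 90 mm (its x) by 140 mm (its y) by 6 mm thick, about 0.2 kg, lying loose on the riser with its long side along the riser; it stops as soon as it is no longer pushed. Origin at the centre of its underside, z up. It tips off if more than half of it overhangs.
- riser: Fixed low black bench riser, a ledge 130 mm deep (its x, pointing away from the robot) and 320 mm long (its y), flat top 50 mm above the bench. A lip 8 mm thick runs along its whole far (+x) edge and stands 10 mm above the top; the near edge and both ends are open. Origin on the bench under the centre of the top, so the ends are at y = -160 and +160 mm. It may be turned up to 15 degrees.
- hotplate: Fixed white laboratory hotplate, 150 by 150 mm and 88 mm high (higher than the riser), with a round steel heating disc on top and two knobs on its near face, standing 20 mm off one end of the riser, at either its +y or its -y end. Origin at the centre of its underside.
- tray: Fixed shallow open plastic tray, 150 by 150 mm and 22 mm high (lower than the riser), standing 20 mm off the other end of the riser: the end over which the plate is to stick out. Origin at the centre of its underside.
- rack: Loose test-tube rack, 64 mm (x) by 150 mm (y), with stoppered tubes up to 121 mm high, on the bench on the robot's side of the riser. Bystander. Origin at the centre of its underside.
- bottle: Loose capped glass bottle, 60 mm across and 110 mm high, on the bench on the robot's side of the riser. Bystander. Origin at the centre of its underside.
- jar: Loose small capped jar, 40 mm across and 50 mm high, on the bench beyond the riser. Bystander. Origin at the centre of its underside.
Things that resemble listed ones, but are neither listed nor needed, are in the scene too. There is more than one size of the plate; the job needs the largest.

How it is judged:
By the outcome, as a careful person would: the job done as asked, in the order asked, and still so for the second after the job is handed in, with the robot touching nothing.
It also fails if it takes over 38 s, if anything falls off the work surface, if the arm or the gripper's body presses on something with over 40 N, if the wrist force passes 120 N, or if a joint passes its speed limit or range.

### The arm

A 6-joint arm with a two-finger parallel gripper is mounted at the origin on the work surface. World frame = base frame: x ahead of the robot, y to its left, z up, the work surface at z = 0. Lengths are in m, angles in rad, forces in N, time in s.
With the tool pointing down it reaches from about 0.275 to 0.75 m from the base axis. Payload 10.2 kg.
Tool frame: the origin (TCP) lies midway between the tips of the shut fingers; the grasp point (between the pads) lies 19 mm behind it; z points along the fingers, x is the direction in which the jaws open and shut, and the axes are right-handed (so a half turn about z gives the same grasp; the last joint's range is limited). The gripper opens to 85 mm and grips with 20 to 120 N. Pads are 22 mm wide; open, the fingers measure 114 mm over their backs; the gripper's body (76 mm by 85 mm) begins 54 mm behind the grasp point. The pads swing forward as they close: fully open they stand 13 mm farther back than shut.
Start: joints at [-1.524, 0.313, 1.498, -0, 1.331, -0.223], TCP at [0.14, -0.506, 0.231] pointing down, gripper open.
Joint ranges: [-2.94, 2.94], [-0.97, 2.17], [0.19, 2.56], [-1.23, 4.37], [0.02, 3.11], [-2.88, 2.88]. Speed limits (rad/s): [2.39, 2.39, 3.01, 3.14, 3.14, 3.14].

### API

Orientations are given as [roll, pitch, yaw] about the fixed x, y, z axes, in that order (R = Rz(yaw) Ry(pitch) Rx(roll)).
In Python, from plant import status, viewer, order, spotter gives the robot as it stands.
- The arm moves only by the tool move_arm, never from a script. Its arguments are lists of equal length, an entry for each row: "jaw": the opening in per cent of the stroke, from 0 (shut) to 100 (fully open); "slide": the shift along the world's x, y, z in cm, a list of three; "turn": the turn about the world's z in degrees. A call has 1 to 12 rows; each row is the pose to reach, as a shift and turn from the pose commanded when the call began; what a row does not reach only later rows make up. A row lasts 1/12 s, in which the tool goes at most 41.7 mm and 7.16 degrees, less where a joint would pass 70% of its speed; a pose out of reach is approached as far as the arm can. A call with a gripper value outside its range is refused whole. The fingers move at their own pace and stop on an object; "squeeze" is the grip in N (left out, the last holds). Time passes only in rows, so rows that repeat a pose let the fingers close. It gives the time, the measured TCP pose, the force and the opening at its end, in the units of the state.
- status.sense(): the state, without advancing time (a new reading comes with each control period).
- viewer.grab_frame(name): name is "scene" or "side" or "wrist"; returns a dict with "pixels" (480x640x3 uint8, red, green, blue), "range_z" (480x640 float32, m along the optical axis (not along the pixel's ray), 0 where there is no reading), "fx", "fy", "cx", "cy" (pixels), "R" (3x3) and "t" (3): a world point X has camera coordinates R X + t. Camera axes: x right, y down, z forward; pixel columns grow to the right and rows downward; lengths in m; the calibration is good to about 2 mm. A picture is of the moment at which its call begins.
- order.close_job(): hands the job in, once; it reports no verdict.
Trained networks look in a picture, given as the dict that the camera call returned (one of the last four; its "shot" number tells which), for a name from the list of things; names that differ only in an ending like _2 or _b are one class to them, and where a whole thing is asked for, a point or a joint stands for the part that bears it (a point fixed in the world has none). Each returns a list of dicts, best first, with "conf" (0 to 1); they miss things now and then, are a little off and sometimes report something else, mostly with a low value. They report only what shows in the picture. A call takes as long as a camera call. They do not tell look-alikes from the thing itself.
- spotter.silhouettes(name, picture): "region" (480x640 bool, what is visible of it).
- spotter.landmark_of(name, picture): "location" ([x, y, z] in m, in world coordinates, good to about 4 mm: a listed point, or the origin of a listed thing).
The state is a dict: "time": time; "joint_pos": joint angles; "joint_velocities": joint speeds; "effort": joint torques, N m; "tcp_pos": TCP position; "orientation": TCP orientation; "ft_force": force on the tool from outside, world axes, zero at the start; "wrist_torque": the same for the moment, N m; "grip_width": finger opening in m.
Only numpy, scipy, OpenCV 4.12 (cv2) and the standard library are available. Lean on these libraries where they do the work, as an engineer would, in place of code of your own. Each camera call takes 0.05 s, during which the arm holds its last target. There are 200 camera calls.

## Working session

There is one attempt and no reset: what is moved stays moved. The work goes in short steps, Python scripts to look and compute and a tool call to move; the robot and the scene stay as the last step left them, time stands still between calls to the robot, and variables do not carry over. Pictures are saved under pics/ and viewed, on a budget of 10 in all, crops included, one or two more only if the job needs it, and the job is handed in when it is done.

Besides the shell and the picture viewer there is one more tool, called as name([rows], argument=value, ...), one row to a line, values as JSON. move_arm: Moves the arm, as the interface text tells. Its arguments: {"type":"object","properties":{"jaw":{"type":"array"},"slide":{"type":"array"},"turn":{"type":"array"},"squeeze":{"type":"number"}},"required":["jaw","slide","turn"]}

```bash
mkdir -p pics
python3 - <<'E'
from plant import status, viewer, order, spotter
import cv2,numpy as np
s=status.sense();print(s['time'],s['tcp_pos'],s['orientation'],s['grip_width'])
for c in ["scene","side"]:
    f=viewer.grab_frame(c);cv2.imwrite(f'pics/{c}0.png',f['pixels'][:,:,::-1])
    np.savez(f'{c}0.npz',**f)
    for n in ["plate","riser","hotplate","tray","rack","bottle","jar"]:
        print(c,n,[(np.round(d['location'],3).tolist(),round(d['conf'],2)) for d in spotter.landmark_of(n,f)][:4])
E
```

```text
0.0 [ 0.13994102 -0.50574434  0.23074044] [-3.14129989e+00  1.24238746e-03 -1.30098122e+00] 0.08534603444031325
scene plate [([0.318, 0.316, -0.002], 0.88), ([0.833, -0.084, 0.002], 0.8), ([0.593, 0.045, 0.053], 0.65)]
scene riser [([0.603, 0.05, 0.005], 0.76)]
scene hotplate [([0.649, -0.206, -0.0], 0.89)]
scene tray [([0.525, 0.29, 0.0], 0.74)]
scene rack [([0.468, -0.081, 0.004], 0.87)]
scene bottle [([0.438, 0.129, -0.005], 0.58)]
scene jar [([0.721, 0.061, -0.002], 0.81)]
side plate [([0.596, 0.04, 0.048], 0.98), ([0.323, 0.32, -0.001], 0.9), ([0.836, -0.085, 0.001], 0.68)]
side riser [([0.596, 0.047, 0.001], 0.85)]
side hotplate [([0.645, -0.203, -0.002], 0.97)]
side tray [([0.524, 0.296, -0.002], 0.97)]
side rack [([0.466, -0.081, -0.0], 0.62)]
side bottle [([0.44, 0.126, -0.003], 0.84)]
side jar [([0.721, 0.066, -0.0], 0.71), ([0.464, -0.081, -0.002], 0.33)]
```

View pics/scene0.png

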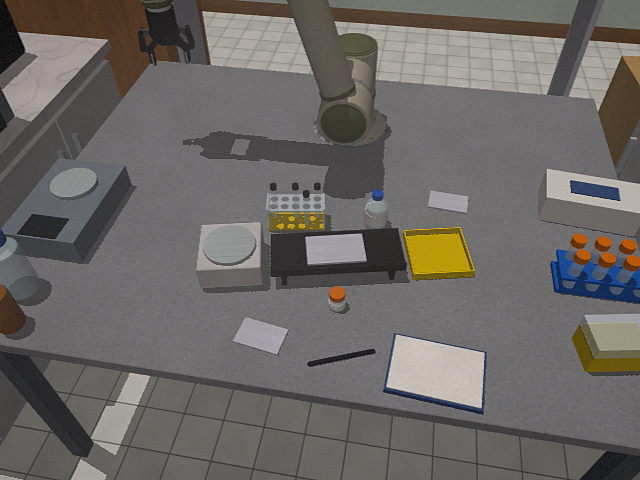

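The scene picture shows three plate candidates: one on the riser (335,249), one on the bench at (261,335) and one at (448,202). Only the one on the black riser fits the task, and I'll check its size. The tray (438,253) is at the riser's +y end and the hotplate (230,255) is at its -y end.

```bash
cat > h.py <<'E'
import numpy as np,cv2
def cloud(f):
    z=f['range_z'];v,u=np.indices(z.shape)
    P=np.stack([(u-f['cx'])/f['fx']*z,(v-f['cy'])/f['fy']*z,z],-1)
    return (P-f['t'])@f['R']
def rect(X):
    r=cv2.minAreaRect((X[:,:2]*1000).astype(np.float32));return np.round(r[0],1),np.round(r[1],1),round(r[2],1),np.round(cv2.boxPoints(r)).tolist()
def plate(f):
    X=cloud(f);p=f['pixels'].astype(int);ok=(f['range_z']>0)
    m=ok&(p.min(-1)>110)&(abs(X[...,2]-.056)<.008)&(abs(X[...,0]-.58)<.12)&(X[...,1]>-.09)&(X[...,1]<.30)&(p.max(-1)-p.min(-1)<40)
    m=m.astype(np.uint8);n,l,s,_=cv2.connectedComponentsWithStats(m);k=1+np.argmax(s[1:,4]);return X[l==k],(l==k)
def riser(f):
    X=cloud(f);p=f['pixels'].astype(int)
    m=(f['range_z']>0)&(p.max(-1)<70)&(abs(X[...,2]-.050)<.006)&(abs(X[...,0]-.58)<.12)&(abs(X[...,1]-.05)<.22)
    n,l,s,_=cv2.connectedComponentsWithStats(m.astype(np.uint8));k=1+np.argmax(s[1:,4]);return X[l==k]
E
python3 - <<'E'
from h import *
from plant import spotter
for c in ["scene","side"]:
    f=dict(np.load(f'{c}0.npz'));
    X,m=plate(f);print(c,'plate',rect(X),np.median(X[:,2]))
    R=riser(f);print('riser',rect(R),np.median(R[:,2]))
    v,u=np.nonzero(m);print(u.min(),u.max(),v.min(),v.max())
f=dict(np.load('scene0.npz'));a=cv2.resize(f['pixels'][180:320,180:490,::-1],None,fx=2.5,fy=2.5,interpolation=2);
cv2.imwrite('pics/crop.png',a)
E
```

```text
scene plate (array([596. ,  43.5]), array([ 94.2, 141.1]), 14.1, [[533.0, 100.0], [568.0, -36.0], [659.0, -13.0], [624.0, 123.0]]) 0.056473107421125636
riser (array([589.7,  45.6]), array([123. , 317.7]), 13.6, [[493.0, 186.0], [567.0, -123.0], [687.0, -94.0], [612.0, 214.0]]) 0.05041182435445121
305 366 234 264
side plate (array([594.5,  41.9]), array([ 94.7, 147.2]), 16.6, [[528.0, 99.0], [570.0, -42.0], [661.0, -15.0], [619.0, 126.0]]) 0.05522576402612721
riser (array([592.3,  45.7]), array([130.3, 326.3]), 13.2, [[492.0, 190.0], [566.0, -128.0], [693.0, -98.0], [618.0, 219.0]]) 0.049163310267686104
265 325 232 272
```

View pics/crop.png

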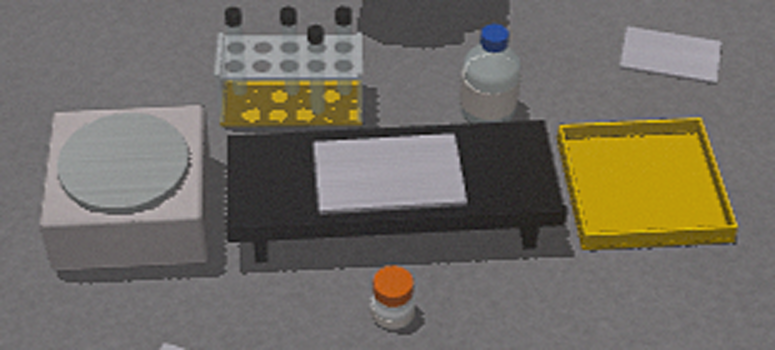

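The crop shows the plate flat on the riser, at crop pixels (390,173). It measures about 93x142 mm, so it is the large one. The riser's yaw is about 13.7° and the plate needs to move about 141 mm towards +y, to the tray. I'll push its rear edge with two spread fingertips, with the jaw along the riser's x. First move: above the start point at about (0.617,-0.051).

move_arm([
  [2, 1.9, 0],
  [4, 3.8, 0],
  [6.5, 6.2, 0],
  [9, 8.6, 0],
  [11.5, 11, 0],
  [14, 13.3, 0],
  [16.5, 15.7, 0],
  [19, 18.1, 0],
  [21.5, 20.4, 0],
  [24, 22.7, 0],
  [24, 22.7, 0],
  [24, 22.7, 0],
], jaw=[60, 60, 60, 60, 60, 60, 60, 60, 60, 60, 60, 60], turn=[4, 8, 12, 17, 22, 27, 32, 37, 41, 44, 44, 44])

```text
time: 1.8
tcp_pos: [0.3807, -0.2781, 0.2313]
orientation: [3.141, -0.0, -0.53]
ft_force: [-0.6, -0.1, 0.9]
grip_width: 0.0511
```

move_arm([
  [2, 1.9, 0],
  [4, 3.8, 0],
  [6.5, 6.2, 0],
  [9, 8.6, 0],
  [11.5, 11, 0],
  [14, 13.3, 0],
  [16.5, 15.7, 0],
  [19, 18.1, 0],
  [21.5, 20.6, -2],
  [23.7, 22.8, -4],
  [23.7, 22.8, -6],
  [23.7, 22.8, -6],
], jaw=[60, 60, 60, 60, 60, 60, 60, 60, 60, 60, 60, 60], turn=[4, 8, 12, 17, 22, 27, 32, 37, 41, 44.2, 44.2, 44.2])

```text
time: 2.8
tcp_pos: [0.6156, -0.0509, 0.1667]
orientation: [-3.138, 0.007, 0.238]
ft_force: [-0.1, -0.1, -1.2]
grip_width: 0.0512
```

Run:
```python
from plant import status, viewer
from h import *
s=status.sense();print(s['time'],s['tcp_pos'],s['orientation'],s['grip_width'],s['ft_force'],s['joint_pos'])
f=viewer.grab_frame('wrist');cv2.imwrite('pics/w1.png',f['pixels'][:,:,::-1])
X,m=plate(f);print('plate',rect(X),np.median(X[:,2]));R=riser(f);print('riser',rect(R))
```

```text
2.8 [ 0.61560067 -0.0509207   0.16670528] [-3.13815586  0.00677653  0.23838094] 0.05116796443451371 [-0.10560755 -0.10210102 -1.179365  ] [-2.71807377e-01  5.72399084e-01  1.28085135e+00 -3.22188049e-04
  1.29593412e+00 -5.10088050e-01]
plate (array([595.5,  38. ]), array([ 90.9, 129.7]), 13.8, [[536.0, 90.0], [567.0, -36.0], [655.0, -14.0], [624.0, 112.0]]) 0.055223080429027474
riser (array([601.8,  -3.6]), array([123. , 217.7]), 13.6, [[516.0, 88.0], [568.0, -124.0], [687.0, -95.0], [636.0, 117.0]])
```

View pics/w1.png

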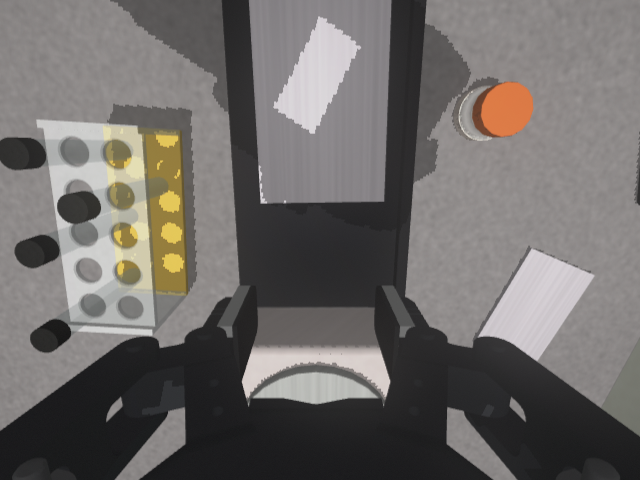

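The wrist view shows the plate's rear edge at row ~203, columns 262–385. Both fingertips are behind it, over bare riser. There is about 15 mm of clearance, so I'll descend.

move_arm([
  [0, 0, -2],
  [0, 0, -4],
  [0, 0, -6.5],
  [0, 0, -9],
  [0, 0, -10.5],
  [0, 0, -11],
  [0, 0, -11],
  [0, 0, -11],
], jaw=[60, 60, 60, 60, 60, 60, 60, 60], turn=[0, 0, 0, 0, 0, 0, 0, 0])

```text
time: 3.52
tcp_pos: [0.6176, -0.0522, 0.0632]
orientation: [3.14, -0.002, 0.237]
ft_force: [0.1, -0.5, -0.5]
grip_width: 0.0517
```

Run:
```python
from plant import status, viewer
from h import *
s=status.sense();print(s['tcp_pos'],s['ft_force'])
f=viewer.grab_frame('side');X=cloud(f);p=f['pixels']
P=np.array(s['tcp_pos']);q=f['R']@P+f['t'];u,v=int(q[0]/q[2]*f['fx']+f['cx']),int(q[1]/q[2]*f['fy']+f['cy']);print(u,v)
a=p[max(0,v-60):v+60,max(0,u-80):u+80,::-1];cv2.imwrite('pics/s2.png',cv2.resize(a,None,fx=5,fy=5,interpolation=2))
```

```text
[ 0.61761039 -0.05218278  0.06321615] [ 0.12427387 -0.53033418 -0.48378501]
314 227
```

View pics/s2.png

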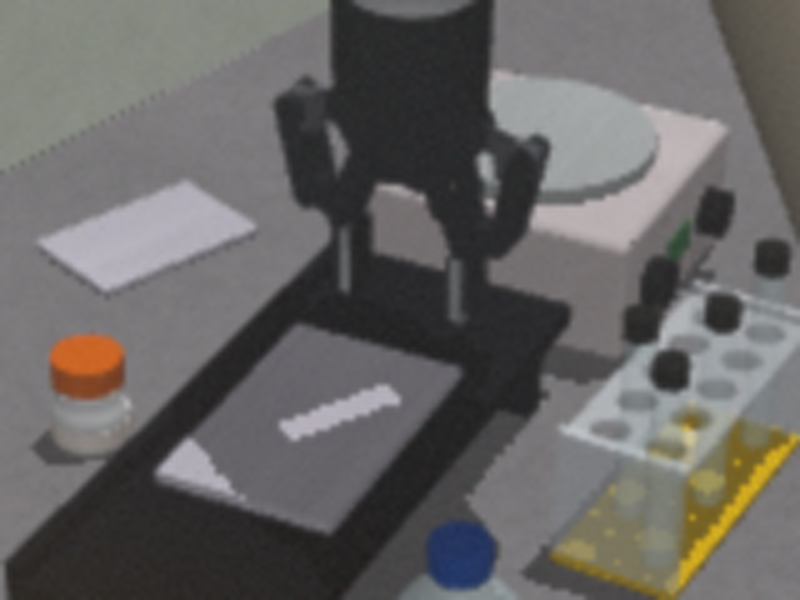

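The side crop shows both fingertips hovering behind the plate's rear edge, at (345,290) and (457,320). I'll creep down until they touch.

move_arm([
  [0, 0, -0.4],
  [0, 0, -0.8],
  [0, 0, -1.0],
  [0, 0, -1.1],
  [0, 0, -1.2],
  [0, 0, -1.2],
  [0, 0, -1.2],
  [0, 0, -1.2],
], jaw=[60, 60, 60, 60, 60, 60, 60, 60], turn=[0, 0, 0, 0, 0, 0, 0, 0])

```text
time: 4.23
tcp_pos: [0.617, -0.051, 0.0494]
orientation: [3.142, -0.0, 0.238]
ft_force: [0.3, 0.1, 0.4]
grip_width: 0.0511
```

move_arm([
  [0, 0, -0.1],
  [0, 0, -0.2],
  [0, 0, -0.2],
  [0, 0, -0.2],
], jaw=[60, 60, 60, 60], turn=[0, 0, 0, 0])

```text
time: 4.57
tcp_pos: [0.6169, -0.051, 0.0472]
orientation: [-3.142, 0.0, 0.238]
ft_force: [-0.5, -0.3, -0.2]
grip_width: 0.0515
```

move_arm([
  [0, 0, -0.1],
  [0, 0, -0.2],
  [0, 0, -0.2],
], jaw=[60, 60, 60], turn=[0, 0, 0])

```text
time: 4.82
tcp_pos: [0.6171, -0.051, 0.0468]
orientation: [3.141, -0.0, 0.239]
ft_force: [-4.7, 0.8, 12.6]
grip_width: 0.051
```

move_arm([
  [0, 0, -0.1],
  [0, 0, -0.1],
  [0, 0, -0.1],
], jaw=[60, 60, 60], turn=[0, 0, 0])

```text
time: 5.07
tcp_pos: [0.6171, -0.0511, 0.0467]
orientation: [3.141, -0.001, 0.239]
ft_force: [-10.1, 1.3, 18.9]
grip_width: 0.0514
```

Contact is at TCP z≈0.0468. I'll raise the commanded pose 4.5 mm, so the tips sit about 2 mm above the riser at mid-thickness of the plate, and push along (-0.237, 0.972).

move_arm([
  [0, 0, 0.45],
  [0, 0, 0.45],
  [-0.12, 0.49, 0.45],
  [-0.24, 0.97, 0.45],
  [-0.36, 1.46, 0.45],
  [-0.47, 1.94, 0.45],
  [-0.64, 2.62, 0.45],
  [-0.81, 3.3, 0.45],
  [-0.97, 3.98, 0.45],
  [-1.14, 4.66, 0.45],
  [-1.3, 5.34, 0.45],
  [-1.42, 5.83, 0.45],
], jaw=[60, 60, 60, 60, 60, 60, 60, 60, 60, 60, 60, 60], turn=[0, 0, 0, 0, 0, 0, 0, 0, 0, 0, 0, 0])

```text
time: 6.07
tcp_pos: [0.6025, 0.0082, 0.0488]
orientation: [-3.142, 0.0, 0.239]
ft_force: [1.2, 0.3, -0.8]
grip_width: 0.0511
```

Run:
```python
from plant import status, viewer
from h import *
s=status.sense();print(s['tcp_pos'],s['ft_force'])
for c in ["scene","side","wrist"]:
    f=viewer.grab_frame(c);X,m=plate(f);print(c,rect(X),np.median(X[:,2]))
    if c=='side': cv2.imwrite('pics/s3.png',cv2.resize(f['pixels'][150:320,200:420,::-1],None,fx=3,fy=3))
```

```text
[0.60250041 0.00823613 0.04880728] [ 1.21075479  0.32128671 -0.75413638]
scene (array([576.9,  82.3]), array([60.4, 13.4]), 75.9, [[563.0, 55.0], [576.0, 51.0], [591.0, 110.0], [578.0, 113.0]]) 0.05624044121626812
side (array([574. ,  82.4]), array([60.3, 19.6]), 77.6, [[558.0, 55.0], [577.0, 51.0], [590.0, 110.0], [571.0, 114.0]]) 0.05526110662531174
wrist (array([589. ,  70.5]), array([ 90.7, 103.8]), 13.7, [[533.0, 110.0], [557.0, 9.0], [645.0, 31.0], [621.0, 132.0]]) 0.0551920418186838
```

View pics/s3.png

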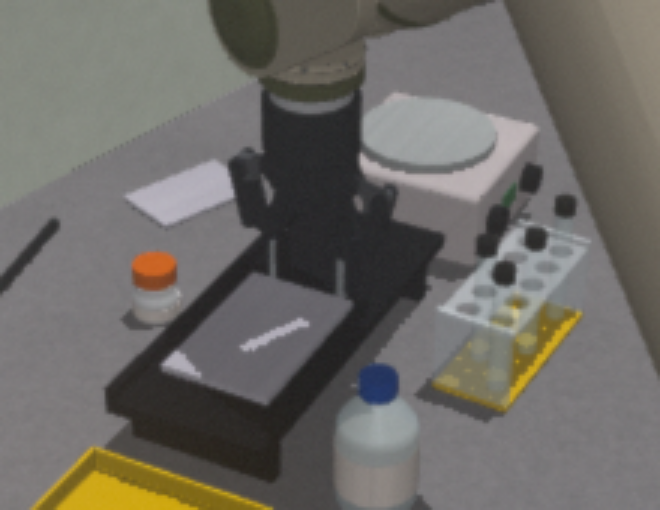

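The plate is moving square (13.7°) with both tips on its rear edge, and about 94 mm remains. I'll push another 85 mm, then measure.

move_arm([
  [-0.12, 0.49, 0],
  [-0.31, 1.26, 0],
  [-0.5, 2.04, 0],
  [-0.69, 2.82, 0],
  [-0.88, 3.6, 0],
  [-1.07, 4.37, 0],
  [-1.26, 5.15, 0],
  [-1.45, 5.93, 0],
  [-1.63, 6.7, 0],
  [-1.82, 7.48, 0],
  [-1.96, 8.06, 0],
  [-2.01, 8.26, 0],
], jaw=[60, 60, 60, 60, 60, 60, 60, 60, 60, 60, 60, 60], turn=[0, 0, 0, 0, 0, 0, 0, 0, 0, 0, 0, 0])

```text
time: 7.22
tcp_pos: [0.5824, 0.0909, 0.0488]
orientation: [-3.142, -0.0, 0.239]
ft_force: [0.1, -1.7, 0.8]
grip_width: 0.0511
```

Run:
```python
from plant import status, viewer
from h import *
s=status.sense();print(s['tcp_pos'],s['ft_force'])
ey=np.array([-.237,.9715]);ex=np.array([.9715,.237]);c0=np.array([.5905,.0458])
for c in ["scene","side","wrist"]:
    f=viewer.grab_frame(c);X=cloud(f);p=f['pixels'].astype(int)
    q=(X[...,:2]-c0);y=q@ey;x=q@ex
    m=(f['range_z']>0)&(abs(X[...,2]-.056)<.006)&(abs(x)<.056)&(y>.055)&(y<.26)&(p.min(-1)>75)&(np.ptp(p,-1)<40)
    if m.sum()>50: print(c,rect(X[m]),np.percentile(y[m]*1e3,[1,99]),np.percentile(x[m]*1e3,[1,99]),m.sum())
    if c=='side': cv2.imwrite('pics/s4.png',cv2.resize(f['pixels'][150:350,180:420,::-1],None,fx=3,fy=3))
```

```text
[0.58238875 0.0908896  0.04884624] [ 0.09754194 -1.73411933  0.778447  ]
scene (array([566.4, 170.2]), array([ 99. , 140.3]), 13.0, [[502.0, 227.0], [534.0, 91.0], [630.0, 113.0], [599.0, 250.0]]) [ 59.44926944 195.1150937 ] [-37.49673873  53.13116121] 1532
side (array([564.3, 170. ]), array([ 93. , 143.6]), 13.7, [[502.0, 229.0], [536.0, 89.0], [626.0, 111.0], [592.0, 251.0]]) [ 57.74912755 196.8587954 ] [-40.99864972  48.68891997] 1756
wrist (array([569.1, 152.1]), array([ 93.6, 105. ]), 13.7, [[511.0, 192.0], [536.0, 90.0], [627.0, 112.0], [602.0, 214.0]]) [ 58.24598426 159.5023306 ] [-39.81858858  48.40167975] 68926
```

View pics/s4.png

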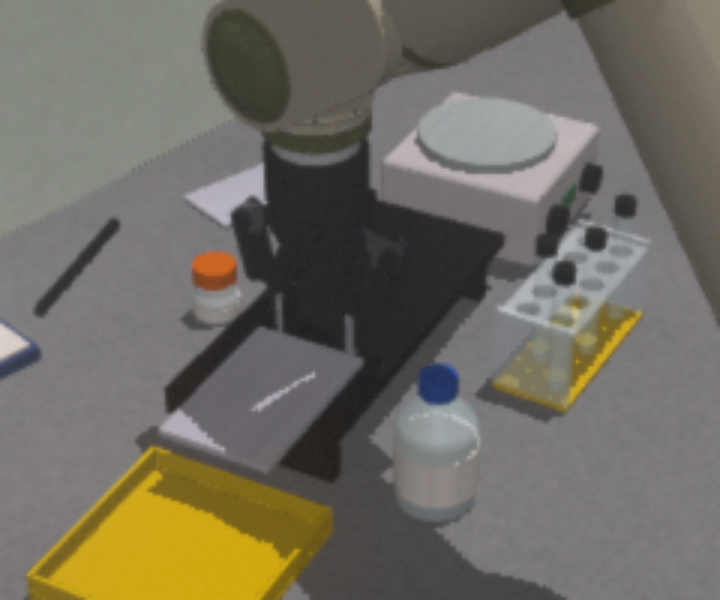

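The plate is still square, with its front edge at y≈197 mm, which is 37 mm of overhang. I'll push 10 mm more, back off and lift.

move_arm([
  [-0.07, 0.3, 0],
  [-0.16, 0.65, 0],
  [-0.22, 0.9, 0],
  [-0.23, 0.96, 0],
  [-0.23, 0.96, 0],
], jaw=[60, 60, 60, 60, 60], turn=[0, 0, 0, 0, 0])

```text
time: 7.78
tcp_pos: [0.5802, 0.0997, 0.0488]
orientation: [-3.141, 0.0, 0.239]
ft_force: [-0.2, 0.1, 0.4]
grip_width: 0.0511
```

move_arm([
  [0.12, -0.49, 0],
  [0.36, -1.46, 0],
  [0.71, -2.9, 0],
  [0.95, -3.9, 0.5],
  [1, -4, 2],
  [1, -4, 5],
  [1, -4, 8],
  [1, -5.5, 11.5],
  [1, -8, 14],
  [1, -11, 16],
  [1, -13, 16],
  [1, -13, 16],
], jaw=[60, 60, 60, 60, 60, 60, 60, 60, 60, 60, 60, 60], turn=[0, 0, 0, 0, 0, 0, 0, 0, 0, 0, 0, 0])

```text
time: 8.78
tcp_pos: [0.5907, -0.0353, 0.2105]
orientation: [3.139, -0.002, 0.234]
ft_force: [-0.2, -0.1, -0.2]
grip_width: 0.0511
```

Run:
```python
from plant import status, viewer,spotter
from h import *
s=status.sense();print(s['time'],s['tcp_pos'],s['ft_force'])
ey=np.array([-.237,.9715]);ex=np.array([.9715,.237]);c0=np.array([.5905,.0458])
for c in ["scene","side","wrist"]:
    f=viewer.grab_frame(c);X=cloud(f);p=f['pixels'].astype(int)
    q=(X[...,:2]-c0);y=q@ey;x=q@ex
    m=(f['range_z']>0)&(abs(X[...,2]-.056)<.006)&(abs(x)<.056)&(y>.03)&(y<.26)&(p.min(-1)>75)&(np.ptp(p,-1)<40)
    if m.sum()>50: print(c,rect(X[m]),np.percentile(y[m]*1e3,[1,99]),m.sum()); print('plane',np.linalg.lstsq(np.c_[X[m][:,:2],np.ones(m.sum())],X[m][:,2],rcond=None)[0])
    R=riser(f);yy=(R[:,:2]-c0)@ey;print('riser y',np.percentile(yy*1e3,[1,99]))
    if c=='side':
        cv2.imwrite('pics/s5.png',cv2.resize(f['pixels'][150:350,180:420,::-1],None,fx=3,fy=3))
    if c!='wrist':
        for n in ["plate","rack","bottle","jar"]: print(n,[np.round(d['location'],3).tolist() for d in spotter.landmark_of(n,f)][:3])
```

```text
8.7833 [ 0.59074763 -0.03533561  0.21047833] [-0.22214523 -0.07846399 -0.22916482]
scene (array([563.7, 179. ]), array([ 98.6, 140.6]), 14.0, [[499.0, 235.0], [533.0, 99.0], [629.0, 123.0], [594.0, 259.0]]) [ 66.90120508 204.20227822] 1644
plane [-0.00164685  0.00106034  0.05714166]
riser y [-158.18824948  137.96554191]
plate [[0.835, -0.084, 0.001], [0.32, 0.317, -0.002], [0.563, 0.177, 0.052]]
rack [[0.465, -0.083, 0.004], [0.652, -0.204, -0.0]]
bottle [[0.436, 0.128, -0.002], [0.599, 0.048, 0.003], [0.651, -0.205, 0.001]]
jar [[0.721, 0.063, -0.002]]
side (array([564.9, 176.5]), array([ 97. , 150.9]), 13.6, [[500.0, 238.0], [536.0, 92.0], [630.0, 115.0], [594.0, 261.0]]) [ 66.5902536  205.46046147] 1800
plane [ 0.00084297 -0.00330576  0.05498139]
riser y [-156.39343926  157.28157146]
plate [[0.835, -0.083, -0.001], [0.565, 0.175, 0.05], [0.326, 0.318, 0.005]]
rack [[0.465, -0.082, -0.0]]
bottle [[0.442, 0.128, -0.003]]
jar [[0.72, 0.068, 0.003], [0.468, -0.085, -0.003], [0.643, -0.202, -0.0]]
wrist (array([576. , 125.5]), array([92. , 30.3]), 13.9, [[528.0, 129.0], [535.0, 100.0], [624.0, 122.0], [617.0, 151.0]]) [66.06799607 95.49531383] 5621
plane [-0.0044511   0.01589187  0.0556957 ]
riser y [-154.72796708   91.49150227]
```

View pics/s5.png

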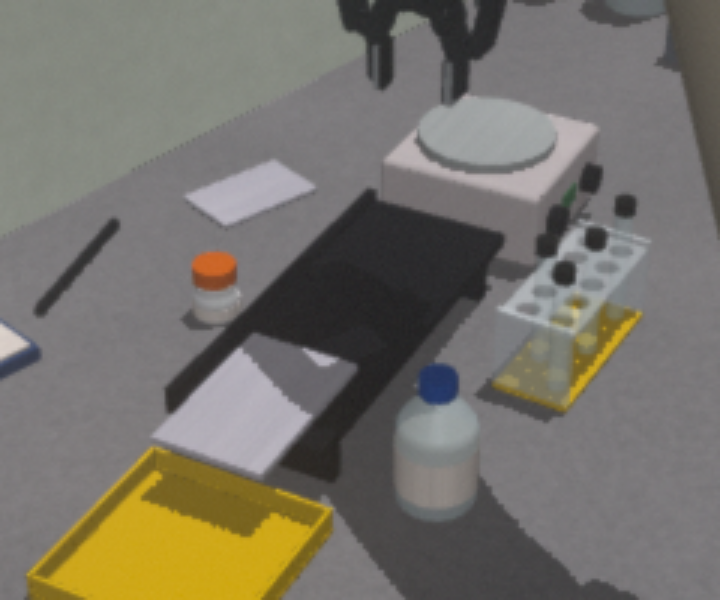

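The plate's front edge is at y≈205 mm against the riser end at 160, so about 46 mm of its 140 mm overhangs. It is flat and square (about 13.8° against 13.7° for the riser). The bystanders haven't moved and the robot is clear, so I'll hand in.

```bash
python3 -c "
from plant import order
print(order.close_job())"
```

```text
the job is handed in; nothing more can be done
None
```

The cooling plate now sticks out about 46 mm of its 140 mm, roughly a third, past the riser end above the tray. I pushed its rear edge about 140 mm along the riser with two spread fingertips, backed off, lifted clear and handed in at about 9 s.

The last checks, from the scene and side cameras unless noted:
- **Position:** the plate's front edge is at about 205 mm against the riser end at 160 mm. The rear edge is at about 67 mm, which the wrist camera also shows.
- **Flat and square:** the plate's yaw is 13.6–14.0° against about 13.7° for the riser, and its top is level at 55–57 mm.
- **Bystanders:** the rack, bottle and jar are within measurement noise of where they started.
- **Forces:** the highest reading at the end of any move was about 20 N, while touching down on the riser. During the push they were under 2 N.

The cameras agreed to within a few millimetres. The visible riser top came out a few millimetres short in the side view, and shorter in the scene and wrist views. I took this as poor masking at its edges and used the stated 160 mm end instead.

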